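Open the saw-blade safe with its combination dial

TASK

Open the blade safe: turn its dial left until the pointer is on the three-dot mark, then right to the one-dot mark, then left again to the two-dot mark, stopping with the pointer lined up for about a second on each. Leave the dial on the two-dot mark and then slide the cover on top of the safe fully open by its grip bar, let go, and leave the other things on the bench where they are.

Things in the scene. Friction and masses are not known exactly. Their poses are not given: they have to be found in the camera images.
- dial_grip (a point): Centre of the dial's black finger bar (64 long, 16 thick, standing 18 to 58 mm out from the panel), on the dial's axis, 42 mm out from the panel. It stands on an aluminium disc 104 mm across (face 18 mm out) on the safe's sloped panel; the dial's axis leans 30 degrees from vertical towards the safe's front. Axes, turning with it: x along the bar to the pointer, y across it, z out of the panel.
- pointer (a point): Tip of the dial's pointer (the nose with a white line at one end of the finger bar), 56 mm from the dial's axis, 18 mm out from the panel.
- mark3 (a point): Where the pointer tip stands when on the three-dot mark: 56 mm from the dial's axis, 18 mm out from the panel. The mark's white dots (8 mm) lie in a row outward from there on the dark index ring, 174 mm across, flat on the panel around the dial. The ring is set differently each time and then stays put. Seen from in front this mark is on the left, about 43 degrees (+-14) from straight up.
- mark1 (a point): The same for the one-dot mark, on the right of the ring.
- mark2 (a point): The same for the two-dot mark, near the top of the ring, between the others.
- dial (a joint): Angle of the dial, rad: 0 with the pointer straight up the slope, growing as it turns left (anticlockwise seen from in front); stops at +-1.35. Turns easily (0.06 N m) and stays where left. The three-, two- and one-dot marks stand at +0.75, +0.05, -0.70 plus one common offset between -0.25 and 0.25.
- cover_grip (a point): Centre of the black grip bar of the safe's aluminium sliding cover, 30 mm above the safe's level top (145 mm above the bench). The bar stands 6 to 46 mm above that top, 62 mm long along x, 14 mm thick along y. The cover is 92 x 150 x 6 mm. Axes: x to the safe's back, y the way the cover slides open (away from the robot), z up.
- cover (a joint): How far the cover has been slid open in m: 0 closed, 0.12 fully open at its stop. It slides with about 2 to 3 N. The dial does not hold it mechanically; it is to be moved only after the dial work.
- safe: The grey steel safe, fixed, 260 mm deep (x), 340 mm wide (y), 145 mm high: 54 mm high at the front edge, the panel rising at 30 degrees, then a level top 103 mm deep. Origin at the centre of its underside; x points from its front (the sloped panel, which faces the robot's left) to its back.
- tin: Bystander: small steel tin, 46 mm across, 28 mm high, on the far end of the safe's top, beyond the cover. Origin at its underside.
- offcut: Bystander: wooden offcut 90 x 55 x 35 mm on the bench in front of the panel. Origin at its underside.
- brush: Bystander: brush lying in front of the panel. Origin on its length, at its underside.
- glue: Bystander: bottle 60 mm across, 150 mm high, behind the safe (its side away from the panel). Origin at its underside.
- mug: Bystander: white mug, 80 mm across, 90 mm high, behind the safe. Origin at its underside.
- driver: Bystander: screwdriver lying in front of the safe's panel. Origin at its underside.
- block: Bystander: dark wood block 120 x 70 x 45 mm, behind the safe. Origin at its underside.

How it is judged (in metres and radians):
On the way, in this order (a step that is already met when the one before it is completed fails the run):
1. dial stopped on the three-dot mark (distance between pointer and mark3 below 0.0075 m and velocity of joint dial between -0.15 and 0.15 rad/s), for 0.4 s.
2. then dial stopped on the one-dot mark (distance between pointer and mark1 below 0.0075 m and velocity of joint dial between -0.15 and 0.15 rad/s), for 0.4 s.
3. then dial stopped on the two-dot mark (distance between pointer and mark2 below 0.0075 m and velocity of joint dial between -0.15 and 0.15 rad/s), for 0.4 s.
4. then cover slid fully open (value of joint cover above 0.108 m), for 0.2 s.
At the end, for the whole second after the job is handed in: The cover is open by more than 108 of its 120 mm and at rest, and the dial rests with its pointer tip within 7.5 mm (about 8 degrees) of the two-dot mark, after stopping likewise for 0.4 s on the three-dot, the one-dot and the two-dot mark in that order (all of step 3 and value of joint cover above 0.108 m and velocity of joint cover between -0.01 and 0.01 m/s); the robot touches nothing.
It fails at once if a bystander is moved by more than 30 mm (distance of any of tin, offcut, brush, glue, mug, driver, block from where it was at the start of the episode above 0.03 m).
It fails at once if the cover is slid more than 40 mm open with the dial off the two-dot mark (pointer tip over 10 mm away) (value of joint cover above 0.04 m and distance between pointer and mark2 above 0.01 m).
It also fails if it takes over 61 s, if anything falls off the work surface, if the arm or the gripper's body presses on something with over 40 N, if the wrist force passes 120 N, or if a joint passes its speed limit or range.

ROBOT

A 6-joint arm with a two-finger parallel gripper is mounted at the origin on the work surface. World frame = base frame: x ahead of the robot, y to its left, z up, the work surface at z = 0. Lengths are in mm, angles in rad, forces in N, time in s.
With the tool pointing down it reaches from about 325 to 850 mm from the base axis. Payload 15.5 kg.
Tool frame: the origin (TCP) lies midway between the tips of the shut fingers; the grasp point (between the pads) lies 19 mm behind it; z points along the fingers, y is the line along which they close (so a half turn about z gives the same grasp; the last joint's range is limited). The gripper opens to 91 mm and grips with 3 to 60 N. Pads are 32 mm wide; open, the fingers measure 118 mm over their backs; the gripper's body (76 mm by 178 mm) begins 60 mm behind the grasp point.
Start: joints at [1.183, 0.494, 1.345, -0, 1.302, -0.096], TCP at [179.793, 598.582, 213.915] pointing down, gripper open.
Joint ranges: [-2.91, 2.91], [-0.82, 2.16], [0.22, 2.67], [-1.22, 4.37], [0.12, 2.79], [-3.08, 3.08]. Speed limits (rad/s): [1.89, 1.89, 2.57, 3.01, 3.01, 3.01].

INTERFACE

Orientations are given as a rotation vector (axis times angle).
In Python, from rig import * gives the robot as it stands. The module is installed in compiled form; this text tells all that it offers.
- The arm moves only by the tool drive_tool, never from a script. Its argument "deltas" is text: rows parted by semicolons, each of 6 numbers parted by spaces: the shift along the tool's x, y, z in mm, then the turn, a rotation vector about the tool's x, y, z in rad. In form: dx dy dz wx wy wz; .... A call has 1 to 20 rows; each row shifts and turns the commanded pose from where the row before left it, along the tool's axes as they then stand; what a row does not reach is not made up. A row lasts 1/8 s, in which the tool goes at most 62.5 mm and 10.7 degrees, less where a joint would pass 70% of its speed; a pose out of reach is approached as far as the arm can. A call is refused whole if a number of a shift passes 62.5 or a number of a turn 0.188, either way. A call with a gripper value outside its range is refused whole. "jaw" is the opening, from 0 (shut) to 1 (fully open), set as the call begins (left out, the last holds). The fingers move at their own pace and stop on an object; "newtons" is the grip in N (left out, the last holds). Time passes only in rows, so rows that do not move let the fingers close. It gives the time, the measured TCP pose, the force, the opening and the grip force at its end, in the units of the state.
- get_obs(): the state, without advancing time (a new reading comes with each control period).
- snapshot(name): name is "scene" or "top"; returns (picture, depth): 400x640x3 uint8, red, green, blue; 400x640 float32, mm along the optical axis (not along the pixel's ray), 0 where there is no reading.
- camera_params(name): a dict with "fx", "fy", "cx", "cy" (pixels), "R" (3x3) and "t" (3): a world point X has camera coordinates R X + t. Camera axes: x right, y down, z forward; pixel columns grow to the right and rows downward; lengths in mm; the calibration is good to about 2 mm. A picture is of the moment at which its call begins. camera_params takes no time and is no camera call.
- hand_in(): hands the job in; it is judged then, once.
The state is a dict: "clock": time; "joints": joint angles; "qd": joint speeds; "joint_torque": joint torques, N m; "eef_pos": TCP position; "orientation": TCP orientation; "force": force on the tool from outside, world axes, zero at the start; "wrist_torque": the same for the moment, N m; "gripper_width": finger opening in mm; "gripper_force": force on a finger pad.
Only numpy, scipy, OpenCV 4.12 (cv2) and the standard library are available. Lean on these libraries where they do the work, as an engineer would, in place of code of your own. Each camera call takes 0.05 s, during which the arm holds its last target. There are 200 camera calls.

## Working session

There is one attempt and no reset: what is moved stays moved. The work goes in short steps, Python scripts to look and compute and a tool call to move; the robot and the scene stay as the last step left them, time stands still between calls to the robot, and variables do not carry over. Pictures are saved under pics/ and viewed, at most 10 in all, crops included, and the job is handed in when it is done.

Besides the shell and the picture viewer there is one more tool, called after "Call:" as a command line: name --argument value ..., lists and objects as JSON in quotes. drive_tool: Moves the arm, as the interface text tells. Its arguments: {"type":"object","properties":{"deltas":{"type":"string"},"jaw":{"type":"number"},"newtons":{"type":"number"}},"required":["deltas"]}

```bash
mkdir -p pics
python3 - <<'E'
from rig import *
import cv2,numpy as np
for n in("scene","top"):
    p,d=snapshot(n); np.savez(f"{n}0.npz",p=p,d=d); cv2.imwrite(f"pics/{n}0.png",p[:,:,::-1]); c=camera_params(n); print(n,c)
o=get_obs();print(o)
E
```

```text
scene {'fx': 401.1595029140834, 'fy': 401.1595029140834, 'cx': 321.9166607402336, 'cy': 203.9280872253428, 'R': array([[ 0.63384745,  0.77345316, -0.00275999],
       [ 0.59157317, -0.48708883, -0.64248398],
       [-0.49827563,  0.40560409, -0.76629415]]), 't': array([-389.93439467, -276.60073866, 1548.38281491])}
top {'fx': 440.5025799676278, 'fy': 440.5025799676278, 'cx': 315.4854818031896, 'cy': 204.08356226209818, 'R': array([[-0.02599667, -0.99956557,  0.01388657],
       [-0.9868543 ,  0.02344461, -0.15990294],
       [ 0.15950791, -0.01786096, -0.98703506]]), 't': array([  25.32564467,  587.66286889, 1357.31024885])}
{'clock': 0.1, 'joints': array([ 1.18347468e+00,  4.94151272e-01,  1.34604940e+00, -1.51259491e-05,
        1.30252705e+00, -9.54955854e-02]), 'qd': array([ 0.00184911, -0.00250222, -0.00072645, -0.00184432,  0.0002701 ,
        0.00038782]), 'joint_torque': array([ 2.08916492e-03, -8.80236983e+01, -3.82549560e+01,  7.09212804e-02,
        4.83489200e-02, -1.13805154e-04]), 'eef_pos': array([179.68243848, 598.25593475, 213.385804  ]), 'orientation': array([-4.56730727e-01, -3.10795471e+00,  1.73659226e-03]), 'force': array([-0.46788046,  0.03660745, -0.81954411]), 'wrist_torque': array([0.02370099, 0.0720109 , 0.00971961]), 'gripper_force': 0.0, 'gripper_width': 91.07642846613517}
```

View pics/scene0.png

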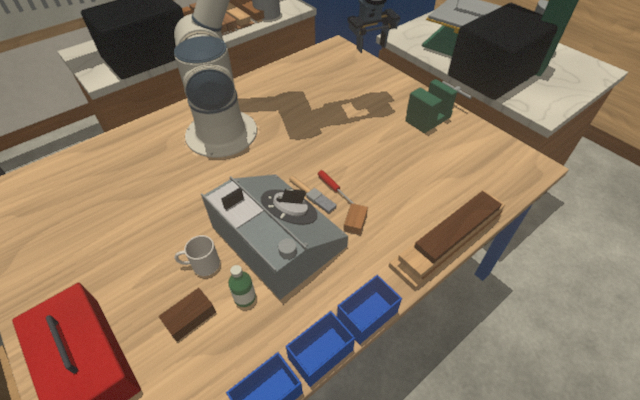

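View pics/top0.png

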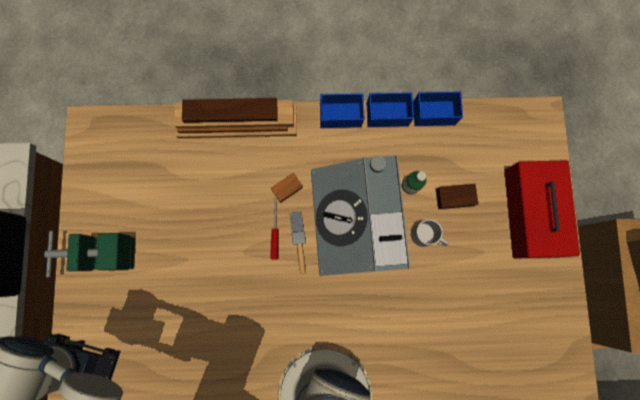

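The scene view shows the safe near (275,230), with the dial at (290,205), the cover grip at (232,197) and the tin at (287,247). In the top view the dial is at (342,218), the grip bar at (390,238), the tin at (378,164), and the brush and screwdriver left of the panel at x of about 275–300.

```bash
cat > h.py <<'E'
import numpy as np,cv2
from rig import *
def cloud(n,d):
    c=camera_params(n); v,u=np.mgrid[:400,:640]
    P=np.stack([(u-c['cx'])/c['fx']*d,(v-c['cy'])/c['fy']*d,d],-1)
    return (P-c['t'])@c['R']
def ray(n,uv):
    c=camera_params(n); o=-c['R'].T@c['t']
    k=np.array([(uv[0]-c['cx'])/c['fx'],(uv[1]-c['cy'])/c['fy'],1]); return o,c['R'].T@k
def hit(n,uv,p0,nrm):
    o,r=ray(n,uv); return o+r*((p0-o)@nrm)/(r@nrm)
E
python3 - <<'E'
from h import *
z=np.load("top0.npz");p,d=z['p'],z['d'];W=cloud("top",d)
z2=np.load("scene0.npz");W2=cloud("scene",z2['d'])
cv2.imwrite("pics/crop0.png",cv2.resize(p[145:285,300:420,::-1],None,fx=4.2,fy=4.2,interpolation=cv2.INTER_CUBIC))
for u,v in[(330,265),(322,180),(360,180),(360,265),(380,190),(378,164),(385,260),(380,250),(342,218),(390,238),(200,300)]:print(u,v,W[v,u].round(1))
# panel plane fit, grey pixels with depth
def plane(P):
    c=P.mean(0)
    for i in range(6):
        n=np.linalg.svd(P-c,full_matrices=0)[2][2]; r=(P-c)@n; P=P[abs(r)<max(2,2*r.std())]; c=P.mean(0)
    return c,n*np.sign(n[2]),r.std()
m=np.zeros((400,640),np.uint8);cv2.fillPoly(m,[np.array([[318,175],[358,167],[358,184],[335,186],[318,200]])],1);cv2.fillPoly(m,[np.array([[322,245],[345,252],[368,245],[370,264],[324,268]])],1)
c,n,s=plane(W[m>0]);print("panel",c,n,s,np.degrees(np.arccos(n[2])),np.degrees(np.arctan2(n[1],n[0])))
# safe outline: points above 30mm near
Z=W[...,2];M=((Z>35)&(Z<175)).astype(np.uint8);M[:, :305]=0;M[:,425:]=0;M[:150]=0;M[285:]=0
k,l,st,ce=cv2.connectedComponentsWithStats(M);print(st)
top=W[(Z>138)&(Z<158)&(M>0)];print("top",cv2.minAreaRect(top[:,:2].astype(np.float32)))
al=W[(Z>45)&(M>0)];print("all",cv2.minAreaRect(al[:,:2].astype(np.float32)))
g=W[(Z>165)&(Z<200)&(M>0)];print("hi",len(g))
# dark bar of grip
E
```

```text
330 265 [394.  -28.4  72.8]
322 180 [660.9 -11.5  70.7]
360 180 [ 643.3 -123.4  139.5]
360 265 [ 390.6 -114.2  126. ]
380 190 [ 611.1 -181.9  140.8]
378 164 [ 682.9 -174.3  173.7]
385 260 [ 402.5 -183.9  153.9]
380 250 [ 431.7 -171.3  151.3]
342 218 [526.3 -63.1 164.8]
390 238 [ 462.8 -195.2  189.7]
200 300 [296.1 385.   -3.3]
panel [526.98661924 -65.36019949 100.04932251] [-0.02883737  0.50273772  0.86395787] 1.877436379882554 30.23608050334726 93.28292610988396
[[     0      0    640    400 245680]
 [   311    155     99    121   9811]
 [   404    171     21     23    375]
 [   413    221     12     25    134]]
top ((551.2659301757812, -151.98275756835938), (274.33905029296875, 353.603271484375), 76.82433319091797)
all ((541.206787109375, -158.67359924316406), (340.34979248046875, 346.7339172363281), 3.1965646743774414)
hi 162
```

View pics/crop0.png

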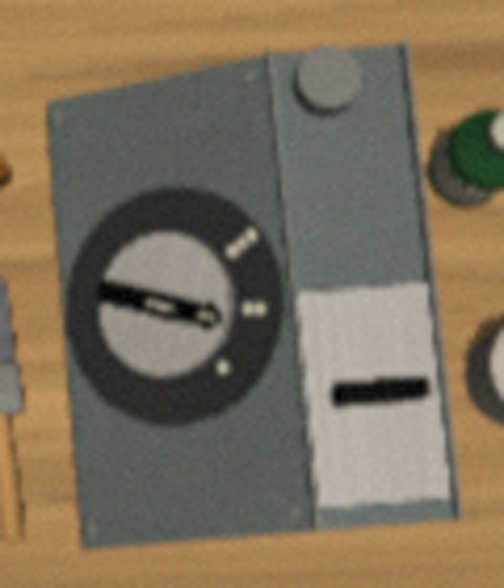

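The crop shows the three-dot mark at (242,243), the two-dot mark at (255,309), the one-dot mark at (222,368), and the pointer nose at about (215,315), between the two- and one-dot marks. The grip bar is at (380,391).

Run:
```python
from h import *
from scipy.optimize import least_squares
z=np.load("top0.npz");p,d=z['p'],z['d'];g=p.max(2).astype(int)
n=np.array([-0.0288,0.5,0.8655]);n/=np.linalg.norm(n);c=np.array([527,-65.4,100.])
ysd=np.array([0.9984,0.0573,0]) ; up=np.cross(n,ysd);up*=np.sign(up[2])
# corners of the safe on known heights (crop px /4.2 + offset)
px=lambda a,b:(a/4.2+300-.4,b/4.2+145-.4)
zh=np.array([0,0,1.])
for nm,q,h in[("FL far",(48,103),54),("FL near",(83,547),54),("ridge far",(268,52),145),("ridge near",(315,527),145),("back far",(405,44),145),("back near",(458,518),145),("coverbar",(380,391),161+0*30),("cover TL",(297,293),121+30),("cover TR",(428,284),151),("cover BL",(316,506),151),("cover BR",(449,498),151),("tin",(328,80),173)]:
    print(nm,hit("top",px(*q),np.array([0,0,h*1.]),zh).round(1))
# ring: dark pixels
yy,xx=np.mgrid[:400,:640]
dark=((g<75)&(xx>312)&(xx<370)&(yy>186)&(yy<250)).astype(np.uint8)
k,l,st,ce=cv2.connectedComponentsWithStats(dark);i=1+st[1:,4].argmax();print(st[i])
cs=max(cv2.findContours((l==i).astype(np.uint8),cv2.RETR_EXTERNAL,cv2.CHAIN_APPROX_NONE)[0],key=cv2.contourArea)[:,0]
h=cv2.convexHull(cs)[:,0]
P=np.array([hit("top",q,c,n) for q in h]); e=P-c; U=np.c_[e@up,-e@ysd] # (up, left) seen from front: 
r=least_squares(lambda v:np.hypot(U[:,0]-v[0],U[:,1]-v[1])-v[2],[0,0,87],loss='soft_l1').x
ctr=c+r[0]*up-r[1]*ysd;print("ring centre",ctr.round(1),"R",r[2])
# which lateral is left from in front? viewer looks along -n; right = up x n ... 
right=np.cross(up,n);print("right",right.round(2))
a=lambda X:(np.arctan2(-(X-ctr)@right,(X-ctr)@up).round(3),np.hypot((X-ctr)@right,(X-ctr)@up).round(1))
for nm,q in[("m3",(242,243)),("m2",(255,309)),("m1",(222,368))]:print(nm,a(hit("top",px(*q),ctr,n)))
ax=ctr
for nm,q,h in[("nose tip",(221,318),18),("bar end",(100,291),58),("bar front top",(207,312),58)]:
    X=hit("top",px(*q),ctr+h*n,n);print(nm,a(X))
print("up",up,"n",n)
# dots by intensity
w=((p.min(2)>135)).astype(np.uint8)
k,l,st,ce=cv2.connectedComponentsWithStats(w[190:250,345:370])
for j in range(1,k):
    if st[j,4]<60: print(st[j],a(hit("top",ce[j]+[345,190],ctr,n)))
```

```text
FL far [701.1  22.2  54. ]
FL near [365.1   4.6  54. ]
ridge far [ 712.9 -136.   145. ]
ridge near [ 374.5 -153.8  145. ]
back far [ 716.7 -235.1  145. ]
back near [ 378.1 -253.1  145. ]
coverbar [ 466.  -200.8  161. ]
cover TL [ 536.9 -148.   151. ]
cover TR [ 541.  -240.4  151. ]
cover BL [ 388.7 -154.3  151. ]
cover BR [ 391.8 -246.4  151. ]
tin [ 684.1 -173.6  173. ]
[ 316  189   52   58 1471]
ring centre [537.  -63.1  99. ] R 88.06832882219572
right [-1.   -0.06 -0.  ]
m3 (np.float64(0.546), np.float64(70.8))
m2 (np.float64(-0.175), np.float64(66.4))
m1 (np.float64(-0.954), np.float64(61.5))
nose tip (np.float64(-0.345), np.float64(49.4))
bar end (np.float64(2.795), np.float64(28.4))
bar front top (np.float64(-0.292), np.float64(56.7))
up [ 0.04959514 -0.8641499   0.50087035] n [-0.02880116  0.50002008  0.86553476]
[14 10  1  2  2] (np.float64(0.558), np.float64(78.9))
[12 12  1  2  2] (np.float64(0.552), np.float64(70.2))
[10 14  1  1  1] (np.float64(0.562), np.float64(62.4))
[13 28  2  1  2] (np.float64(-0.171), np.float64(60.5))
[16 28  2  1  2] (np.float64(-0.166), np.float64(70.2))
[ 0 33  7  8 33] (np.float64(-0.989), np.float64(36.2))
[ 7 42  2  1  2] (np.float64(-0.945), np.float64(61.1))
```

```bash
cat >> h.py <<'E'
from scipy.spatial.transform import Rotation as Ro
yw=0.053
left=np.array([np.cos(yw),np.sin(yw),0]); n=np.array([-np.sin(yw)*.5,np.cos(yw)*.5,.8660]); up=np.cross(left,n)
ctr=np.array([537.3,-63.6,99.2])
def dialR(th):
    y=-np.sin(th)*up+np.cos(th)*left; z=-n; return Ro.from_matrix(np.c_[np.cross(y,z),y,z])
downR=Ro.from_matrix(np.c_[np.cross(left,[0,0,-1]),left,[0,0,-1]])
def plan(p,R,N):
    o=get_obs(); p0=o['eef_pos']; R0=Ro.from_rotvec(o['orientation']); w=(R0.inv()*R).as_rotvec()/N
    print("dp",(p-p0).round(1),"w tot",(w*N).round(3))
    print(";".join(" ".join(f"{x:.1f}" for x in (R0*Ro.from_rotvec(w*i)).inv().apply((p-p0)/N))+" "+" ".join(f"{x:.4f}" for x in w) for i in range(N)))
E
python3 - <<'E'
from h import *
print(up,n); plan(ctr+123*n,dialR(-.34),20)
E
```

```text
[ 0.04587652 -0.86478399  0.5       ] [-0.0264876   0.49929791  0.866     ]
dp [ 354.4 -600.4   -7.7] w tot [ 0.248 -0.523  1.527]
-25.6 -23.7 0.4 0.0124 -0.0262 0.0764;-27.3 -21.6 1.4 0.0124 -0.0262 0.0764;-28.8 -19.5 2.4 0.0124 -0.0262 0.0764;-30.2 -17.2 3.4 0.0124 -0.0262 0.0764;-31.3 -14.8 4.4 0.0124 -0.0262 0.0764;-32.2 -12.3 5.4 0.0124 -0.0262 0.0764;-32.9 -9.7 6.4 0.0124 -0.0262 0.0764;-33.3 -7.1 7.3 0.0124 -0.0262 0.0764;-33.6 -4.5 8.3 0.0124 -0.0262 0.0764;-33.6 -1.8 9.2 0.0124 -0.0262 0.0764;-33.4 0.9 10.1 0.0124 -0.0262 0.0764;-32.9 3.5 10.9 0.0124 -0.0262 0.0764;-32.3 6.2 11.7 0.0124 -0.0262 0.0764;-31.4 8.8 12.4 0.0124 -0.0262 0.0764;-30.3 11.3 13.1 0.0124 -0.0262 0.0764;-29.0 13.7 13.7 0.0124 -0.0262 0.0764;-27.5 16.0 14.3 0.0124 -0.0262 0.0764;-25.8 18.2 14.8 0.0124 -0.0262 0.0764;-23.9 20.3 15.2 0.0124 -0.0262 0.0764;-21.9 22.3 15.5 0.0124 -0.0262 0.0764
```

Call:
drive_tool --deltas "-26 -24 0 0.012 -0.026 0.076;-27 -22 1 0.012 -0.026 0.076;-29 -20 2 0.012 -0.026 0.076;-30 -17 3 0.012 -0.026 0.076;-31 -15 4 0.012 -0.026 0.076;-32 -12 5 0.012 -0.026 0.076;-33 -10 6 0.012 -0.026 0.076;-33 -7 7 0.012 -0.026 0.076;-34 -4 8 0.012 -0.026 0.076;-34 -2 9 0.012 -0.026 0.076;-33 1 10 0.012 -0.026 0.076;-33 4 11 0.012 -0.026 0.076;-32 6 12 0.012 -0.026 0.076;-31 9 12 0.012 -0.026 0.076;-30 11 13 0.012 -0.026 0.076;-29 14 14 0.012 -0.026 0.076;-28 16 14 0.012 -0.026 0.076;-26 18 15 0.012 -0.026 0.076;-24 20 15 0.012 -0.026 0.076;-22 22 15 0.012 -0.026 0.076" --jaw 1 --newtons 20

```text
clock: 2.6
eef_pos: [535.8, -1.5, 208.1]
orientation: [2.143, 1.611, -0.389]
force: [-0.6, 0.3, -0.7]
gripper_width: 91.2
gripper_force: 0.0
```

Call:
drive_tool --deltas "0 0 0 0 0 0;0 0 0 0 0 0;0 0 0 0 0 0"

```text
clock: 2.98
eef_pos: [535.0, 0.1, 208.4]
orientation: [2.141, 1.616, -0.388]
force: [-0.9, -0.4, 0.0]
gripper_width: 91.5
gripper_force: 0.0
```

Run:
```python
from h import *
plan(ctr+123*n,dialR(-.34),2); print(get_obs()['joints'].round(2))
p,d=snapshot("scene"); cv2.imwrite("pics/s1.png",cv2.resize(p[100:280,170:370,::-1],None,fx=3.3,fy=3.3,interpolation=cv2.INTER_CUBIC))
```

```text
dp [-1.  -2.3 -2.7] w tot [ 0.005 -0.008  0.007]
-0.5 -0.4 1.7 0.0025 -0.0042 0.0037;-0.5 -0.4 1.7 0.0025 -0.0042 0.0037
[ 0.21  0.45  1.59 -0.55  1.23  0.71]
```

View pics/s1.png

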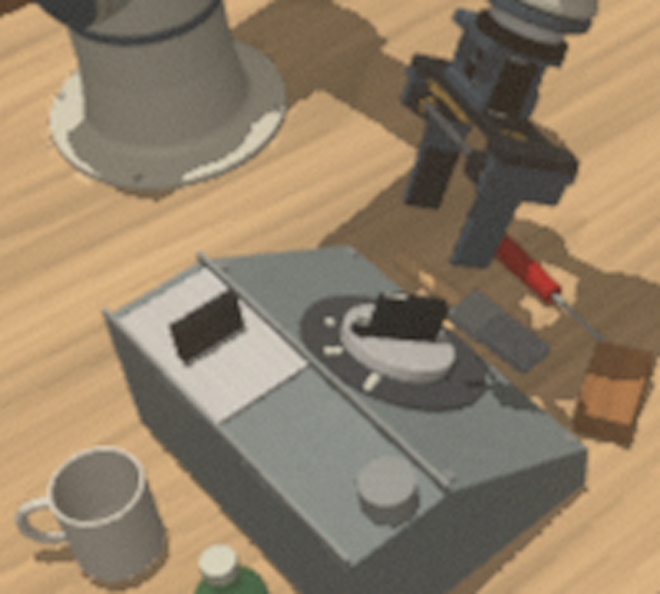

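The gripper hangs clear of the dial with its fingers straddling the bar direction. The marks in the crop are at (328,322), (333,350) and (373,381), and the nose is at (358,328). I'll cross-check these from this view.

Run:
```python
from h import *
f=lambda a,b:(170+a/3.3-.35,100+b/3.3-.35)
a=lambda X:(np.arctan2((X-ctr)@left,(X-ctr)@up).round(3),np.hypot((X-ctr)@left,(X-ctr)@up).round(1))
for nm,q,h in[("m1",(329,322),0),("m2",(333,351),0),("m3",(373,381),0),("nose",(356,328),18),("bar top left",(378,293),58),("bar top right",(445,300),58)]:
    X=hit("scene",f(*q),ctr+h*n,n);print(nm,a(X),((X-ctr)@left).round(1),((X-ctr)@up).round(1))
for nm,q in[("grip TL",(171,320)),("grip TR",(238,288))]:print(nm,hit("scene",f(*q),np.array([0,0,191.]),np.array([0,0,1.])).round(1))
for m,q in(("m3",(242,243)),("m2",(255,309)),("m1",(222,368)),):print(m,a(hit("top",(q[0]/4.2+299.6,q[1]/4.2+144.6),ctr,n)))
for nm,q,h in[("nose tip",(221,318),18),("bar end",(100,291),58),("bar front top",(207,312),58)]:
    X=hit("top",(q[0]/4.2+299.6,q[1]/4.2+144.6),ctr+h*n,n);print(nm,a(X),((X-ctr)@left).round(1),((X-ctr)@up).round(1))
```

```text
m1 (np.float64(-1.103), np.float64(63.3)) -56.5 28.5
m2 (np.float64(-0.296), np.float64(58.9)) -17.2 56.3
m3 (np.float64(0.543), np.float64(57.2)) 29.6 49.0
nose (np.float64(-0.574), np.float64(39.4)) -21.4 33.1
bar top left (np.float64(-0.492), np.float64(33.4)) -15.7 29.4
bar top right (np.float64(2.939), np.float64(34.7)) 7.0 -34.0
grip TL [ 458.9 -222.   191. ]
grip TR [ 463.5 -160.7  191. ]
m3 (np.float64(0.552), np.float64(70.2))
m2 (np.float64(-0.176), np.float64(65.9))
m1 (np.float64(-0.959), np.float64(61.4))
nose tip (np.float64(-0.351), np.float64(49.0)) -16.8 46.0
bar end (np.float64(2.817), np.float64(28.9)) 9.2 -27.4
bar front top (np.float64(-0.297), np.float64(56.2)) -16.4 53.7
```

Run:
```python
from h import *
from scipy.optimize import least_squares
z=np.load("scene0.npz");p,d=z['p'],z['d'];W=cloud("scene",d);c=camera_params("scene")
pr=lambda X,n="scene":(lambda c,Y:(c['fx']*Y[0]/Y[2]+c['cx'],c['fy']*Y[1]/Y[2]+c['cy']))(camera_params(n),camera_params(n)['R']@X+camera_params(n)['t'])
print("bench",W[320,380],W[60,300],"top",W[238,262],"cover",W[188,232])
pt=lambda th,r,h=0:ctr+h*n+r*(np.cos(th)*up+np.sin(th)*left)
for nm,th,r in[("m3",.535,70),("m2",-.165,66),("m1",-.915,62)]:print(nm,np.round(pr(pt(th,r)),1))
w=p.min(2)
k,l,st,ce=cv2.connectedComponentsWithStats((w[180:230,255:320]>125).astype(np.uint8))
for j in range(1,k):
    if st[j,4]<400: print(st[j,4],(ce[j]+[255,180]).round(1))
# ring fit in scene: dark hull
g=p.max(2);yy,xx=np.mgrid[:400,:640]
dark=((g<75)&(xx>255)&(xx<325)&(yy>182)&(yy<228)).astype(np.uint8)
k,l,st,ce=cv2.connectedComponentsWithStats(dark);i=1+st[1:,4].argmax();print(st[i])
m=(l==i)&True;ys,xs=np.nonzero(m)
E=W[m]; h=(E-ctr)@n; print("ring pts height med",np.median(h))
# grey panel height in scene
for uv in[(320,235),(262,182),(325,240),(300,230)]:X=W[uv[1],uv[0]];print(uv,X.round(1),((X-ctr)@n).round(1))
cv2.imwrite("pics/s2.png",cv2.resize(p[165:255,240:360,::-1],None,fx=6,fy=6,interpolation=cv2.INTER_NEAREST))
```

```text
bench [943.7942987  -79.41690938  42.26494339] [-214.77924321  547.73669916    3.46497747] top [ 611.33008674 -199.4922339   144.52819324] cover [ 413.05635989 -169.6315895   150.02443921]
m3 [281.2 217. ]
m2 [269.6 207.7]
m1 [268.5 199. ]
1 [291. 189.]
96 [313.5 193. ]
333 [288.8 206.2]
3 [269.3 196.7]
13 [259.2 202.9]
14 [318. 200.]
365 [263.9 220.5]
11 [270.7 205.5]
23 [280.3 222.8]
[277 189  29  14 269]
ring pts height med 40.694925682557006
(320, 235) [675.5 -55.9  99.7] 0.6
(262, 182) [402.1 -66.   95.9] -0.5
(325, 240) [698.2 -56.7 101.4] 1.1
(300, 230) [641.  -98.  123.3] 0.9
```

View pics/s2.png

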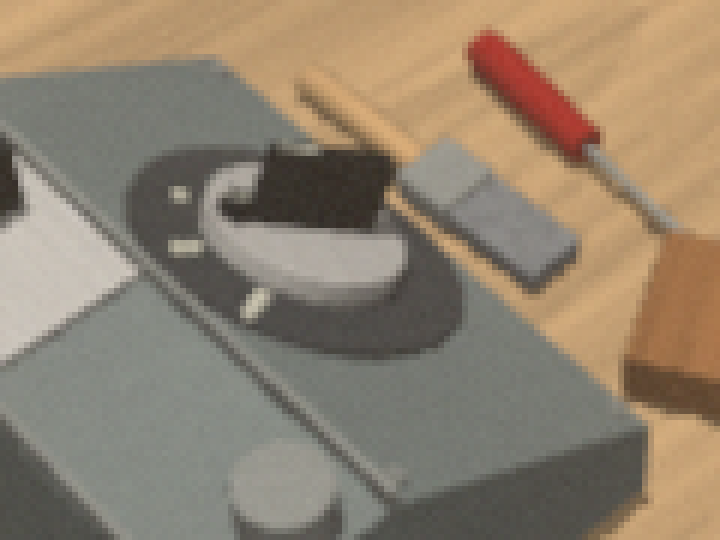

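Marks in this crop: one-dot (180,194), two-dot (185,247), three-dot (257,303). Against the top view they show one uniform shift of about 5 mm, so the angles agree and I'll use a centre between the two.

```bash
echo 'ctr=ctr-2*left-3*up' >> h.py
python3 - <<'E'
from h import *
print(ctr);plan(ctr+27*n,dialR(-.34),8)
E
```

```text
[535.1651788  -61.11159842  97.7       ]
dp [ -0.7 -47.7 -87.4] w tot [ 0.005 -0.009  0.007]
0.0 -0.5 12.4 0.0007 -0.0011 0.0009;0.1 -0.5 12.4 0.0007 -0.0011 0.0009;0.1 -0.5 12.4 0.0007 -0.0011 0.0009;0.1 -0.5 12.4 0.0007 -0.0011 0.0009;0.1 -0.5 12.4 0.0007 -0.0011 0.0009;0.1 -0.5 12.4 0.0007 -0.0011 0.0009;0.1 -0.5 12.4 0.0007 -0.0011 0.0009;0.1 -0.5 12.4 0.0007 -0.0011 0.0009
```

Call:
drive_tool --deltas "0 -1 12 0.005 -0.009 0.007;0 -1 12 0 0 0;0 0 12 0 0 0;0 -1 12 0 0 0;0 0 12 0 0 0;0 -1 12 0 0 0;0 0 12 0 0 0;0 0 12 0 0 0;0 0 3 0 0 0;0 0 0 0 0 0"

```text
clock: 4.28
eef_pos: [534.3, -49.0, 121.9]
orientation: [2.146, 1.602, -0.4]
force: [0.3, -0.6, 0.3]
gripper_width: 91.0
gripper_force: 0.0
```

Call:
drive_tool --deltas "0 0 0 0 0 0;0 0 0 0 0 0;0 0 0 0 0 0;0 0 0 0 0 0;0 0 0 0 0 0;0 0 0 0 0 0" --jaw 0 --newtons 6

```text
clock: 5.03
eef_pos: [534.3, -49.0, 122.0]
orientation: [2.146, 1.602, -0.399]
force: [0.1, -0.4, 0.1]
gripper_width: 33.9
gripper_force: 0.0
```

Run:
```python
from h import *
o=get_obs();R=Ro.from_rotvec(o['orientation']);print(o['gripper_width'],o['gripper_force'],"F tool",R.inv().apply(o['force']),"T",R.inv().apply(o['wrist_torque']))
print("out",(o['eef_pos']-ctr)@n)
p,d=snapshot("top"); cv2.imwrite("pics/t2.png",cv2.resize(p[145:285,300:420,::-1],None,fx=4.2,fy=4.2,interpolation=cv2.INTER_CUBIC))
```

```text
33.901148710614244 0.0 F tool [-0.37340468  0.16275437  0.11487347] T [ 0.16269039  0.15097087 -0.04468286]
out 27.077459984165262
```

Call:
drive_tool --deltas "0 0 0 0 0 0;0 0 0 0 0 0;0 0 0 0 0 0;0 0 0 0 0 0;0 0 0 0 0 0;0 0 0 0 0 0"

```text
clock: 5.82
eef_pos: [535.1, -49.0, 122.1]
orientation: [2.145, 1.602, -0.398]
force: [5.1, -2.5, -1.3]
gripper_width: 16.2
gripper_force: 6.0
```

Run:
```python
from h import *
o=get_obs();R=Ro.from_rotvec(o['orientation']);print(o['gripper_width'],o['gripper_force'],"F tool",R.inv().apply(o['force']),"T",R.inv().apply(o['wrist_torque']))
```

```text
16.16965434842255 5.9997110813856125 F tool [-3.18791420e-03  5.25902475e+00  2.55817857e+00] T [-0.8563482   0.23355816 -0.06992586]
```

Call:
drive_tool --deltas "0 1 0 0 0 0;0 1 0 0 0 0;0 0 0 0 0 0;0 0 0 0 0 0" --newtons 12

```text
clock: 6.32
eef_pos: [535.1, -49.1, 122.1]
orientation: [2.147, 1.603, -0.401]
force: [-6.9, 6.8, 3.8]
gripper_width: 16.1
gripper_force: 12.0
```

```bash
cat > st.py <<'E'
from h import *
o=get_obs();R=Ro.from_rotvec(o['orientation']);y=R.as_matrix()[:,1]
print(o['gripper_width'],o['gripper_force'],"F tool",R.inv().apply(o['force']).round(2),"T",R.inv().apply(o['wrist_torque']).round(2),"th",np.arctan2(-y@up,y@left).round(3),"q",o['joints'].round(2))
E
python3 st.py
```

```text
16.10416713412961 12.005515694618225 F tool [ 1.82 -7.64 -6.85] T [1.02 0.63 0.06] th -0.341 q [ 0.13  0.56  1.7  -0.62  1.02  0.78]
```

Call:
drive_tool --deltas "0 -1 0 0 0 0;0 0 0 0 0 -0.06;0 0 0 0 0 -0.08;0 0 0 0 0 -0.08;0 0 0 0 0 -0.08;0 0 0 0 0 -0.06;0 0 0 0 0 0;0 0 0 0 0 0"

```text
clock: 7.32
eef_pos: [535.1, -49.1, 122.1]
orientation: [1.854, 1.99, -0.507]
force: [-1.5, 4.2, 2.0]
gripper_width: 15.5
gripper_force: 12.0
```

```bash
python3 st.py
```

```text
15.532129127760317 12.000654190778732 F tool [ 2.71 -1.24 -3.84] T [-0.04  0.8  -0.05] th 0.018 q [ 0.13  0.56  1.7  -0.62  1.02  0.43]
```

Forces are small, so I'll continue to 0.535.

Call:
drive_tool --deltas "0 0 0 0 0 -0.08;0 0 0 0 0 -0.09;0 0 0 0 0 -0.09;0 0 0 0 0 -0.09;0 0 0 0 0 -0.09;0 0 0 0 0 -0.07;0 0 0 0 0 0;0 0 0 0 0 0;0 0 0 0 0 0;0 0 0 0 0 0"

```text
clock: 8.57
eef_pos: [535.2, -49.1, 122.1]
orientation: [1.33, 2.462, -0.641]
force: [-1.7, 5.1, 0.8]
gripper_width: 16.0
gripper_force: 12.0
```

```bash
python3 st.py
python3 - <<'E'
from h import *
p,d=snapshot("scene"); cv2.imwrite("pics/s3.png",cv2.resize(p[165:255,240:360,::-1],None,fx=6,fy=6,interpolation=cv2.INTER_CUBIC))
E
```

```text
15.96681220404806 12.000595182180405 F tool [ 4.22  0.84 -3.25] T [-0.55  0.79 -0.08] th 0.527 q [ 0.13  0.56  1.7  -0.62  1.02 -0.08]
```

View pics/s3.png

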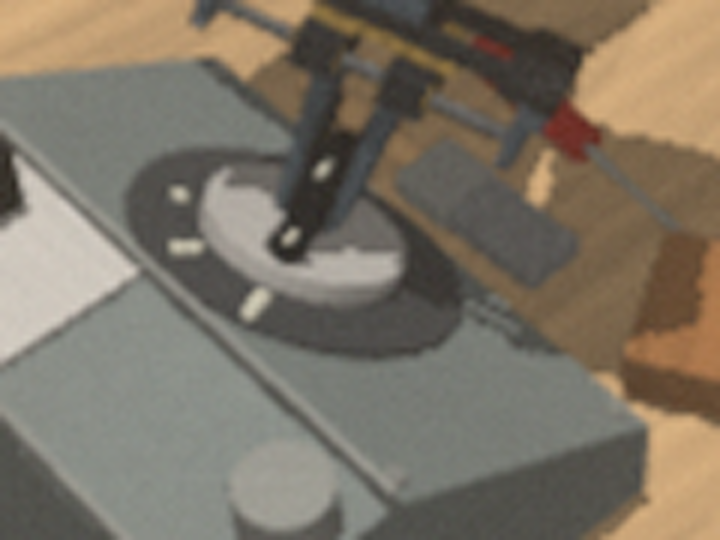

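The nose's white line is at (289,237), aimed at the three-dot row at (257,303). Checking the angle numerically in the scene view's own frame.

Run:
```python
from h import *
f=lambda a,b:(240+a/6-.42,165+b/6-.42)
import numpy as np
c0=ctr+2*left+3*up
L={}
for nm,q,h in[("m1",(180,194),0),("m2",(185,247),0),("m3",(257,303),0),("nose",(288,240),24),("tip",(284,257),18),("barline",(325,167),58)]:
    X=hit("scene",f(*q),c0+h*n,n)-c0; L[nm]=np.array([X@left,X@up]);print(nm,L[nm].round(1))
A=[];off=-.22
E={m:r*np.array([np.sin(t+off),np.cos(t+off)]) for m,t,r in(("m1",-.70,61),("m2",.05,65.5),("m3",.75,70))}
s=np.mean([L[m]-E[m] for m in E],0);print("shift",s)
for k,v in L.items():w=v-s;print(k,np.arctan2(w[0],w[1]).round(3),np.hypot(*w).round(1))
```

```text
m1 [-57.7  26.5]
m2 [-18.4  55.8]
m3 [29.2 49.7]
nose [16.4 28.8]
tip [21.  32.8]
barline [ 8.  12.3]
shift [-7.55804591 -9.9326827 ]
m1 -0.942 62.0
m2 -0.164 66.7
m3 0.553 70.1
nose 0.554 45.5
tip 0.589 51.4
barline 0.611 27.1
```

Call:
drive_tool --deltas "0 0 0 0 0 0;0 0 0 0 0 0;0 0 0 0 0 0;0 0 0 0 0 0;0 0 0 0 0 0;0 0 0 0 0 0;0 0 0 0 0 0.07;0 0 0 0 0 0.09;0 0 0 0 0 0.09;0 0 0 0 0 0.09;0 0 0 0 0 0.09;0 0 0 0 0 0.09;0 0 0 0 0 0.09;0 0 0 0 0 0.07;0 0 0 0 0 0;0 0 0 0 0 0"

```text
clock: 10.62
eef_pos: [535.1, -49.1, 122.1]
orientation: [2.001, 1.811, -0.457]
force: [-2.2, 5.0, 1.8]
gripper_width: 15.9
gripper_force: 12.0
```

```bash
python3 st.py
```

```text
15.899133643758612 12.000983208417892 F tool [ 3.23 -2.48 -4.11] T [0.28 0.89 0.03] th -0.153 q [ 0.13  0.56  1.7  -0.62  1.02  0.6 ]
```

Call:
drive_tool --deltas "0 0 0 0 0 0.07;0 0 0 0 0 0.09;0 0 0 0 0 0.09;0 0 0 0 0 0.09;0 0 0 0 0 0.09;0 0 0 0 0 0.09;0 0 0 0 0 0.09;0 0 0 0 0 0.09;0 0 0 0 0 0.07;0 0 0 0 0 0;0 0 0 0 0 0;0 0 0 0 0 0;0 0 0 0 0 0;0 0 0 0 0 0;0 0 0 0 0 0;0 0 0 0 0 0;0 0 0 0 0 0"

```text
clock: 12.75
eef_pos: [535.0, -49.1, 122.1]
orientation: [2.473, 0.904, -0.208]
force: [-2.3, 5.9, 1.6]
gripper_width: 16.1
gripper_force: 12.0
```

```bash
python3 st.py
python3 - <<'E'
from h import *
p,d=snapshot("scene"); cv2.imwrite("pics/s4.png",cv2.resize(p[165:255,240:360,::-1],None,fx=6,fy=6,interpolation=cv2.INTER_CUBIC))
E
```

```text
16.05412352626682 12.00003370642662 F tool [ 1.11 -4.75 -4.39] T [ 0.93  0.32 -0.01] th -0.923 q [ 0.13  0.56  1.7  -0.62  1.02  1.37]
```

View pics/s4.png

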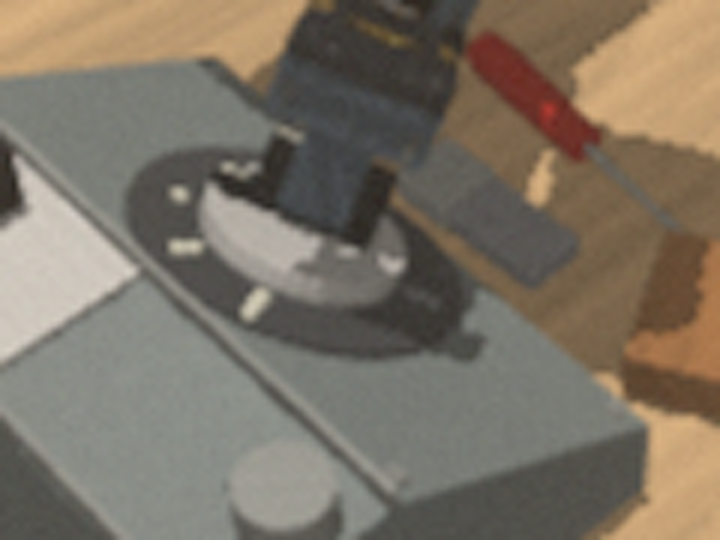

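The pointer nose ends near (212,182), beside the one-dot mark at (180,194).

Run:
```python
from h import *
c0=ctr+2*left+3*up
c=camera_params("scene")
for th in(-.8,-.9,-.945,-1.05):
    o=[]
    for r,h in((56,18),(45,24)):
        X=c0-7.56*left-9.93*up+h*n+r*(np.cos(th)*up+np.sin(th)*left);Y=c['R']@X+c['t'];o+=[(np.array([c['fx']*Y[0]/Y[2]+c['cx'],c['fy']*Y[1]/Y[2]+c['cy']])+.42-[240,165])*6]
    print(th,np.round(o,0))
```

```text
-0.8 [[200. 176.]
 [226. 173.]]
-0.9 [[202. 170.]
 [227. 169.]]
-0.945 [[203. 168.]
 [228. 167.]]
-1.05 [[206. 164.]
 [230. 163.]]
```

Call:
drive_tool --deltas "0 0 0 0 0 0;0 0 0 0 0 0;0 0 0 0 0 -0.07;0 0 0 0 0 -0.09;0 0 0 0 0 -0.09;0 0 0 0 0 -0.09;0 0 0 0 0 -0.08;0 0 0 0 0 -0.09;0 0 0 0 0 -0.09;0 0 0 0 0 -0.09;0 0 0 0 0 -0.07;0 0 0 0 0 0;0 0 0 0 0 0;0 0 0 0 0 0;0 0 0 0 0 0;0 0 0 0 0 0;0 0 0 0 0 0;0 0 0 0 0 0;0 0 0 0 0 0"

```text
clock: 15.18
eef_pos: [535.1, -49.1, 122.1]
orientation: [2.009, 1.8, -0.454]
force: [-2.0, 5.6, 1.6]
gripper_width: 16.1
gripper_force: 12.0
```

```bash
python3 st.py
```

```text
16.14188256398826 12.00131893157959 F tool [ 3.77 -2.3  -4.24] T [ 0.24  0.81 -0.11] th -0.163 q [ 0.13  0.56  1.7  -0.62  1.02  0.61]
```

Call:
drive_tool --deltas "0 0 0 0 0 0;0 0 0 0 0 0;0 0 0 0 0 0;0 0 0 0 0 0;0 0 0 0 0 0;0 0 0 0 0 0;0 0 0 0 0 0;0 0 0 0 0 0;0 0 0 0 0 0;0 0 0 0 0 0" --jaw 1

```text
clock: 16.42
eef_pos: [535.3, -49.2, 122.1]
orientation: [2.008, 1.802, -0.455]
force: [0.5, -0.9, 0.8]
gripper_width: 91.6
gripper_force: 0.0
```

Call:
drive_tool --deltas "0 0 -5 0 0 0;0 0 -10 0 0 0;0 0 -15 0 0 0;0 0 -20 0 0 0;0 0 -20 0 0 0;0 0 -20 0 0 0;0 0 -20 0 0 0;0 0 -20 0 0 0;0 0 -10 0 0 0;0 0 0 0 0 0"

```text
clock: 17.68
eef_pos: [531.8, 21.2, 243.9]
orientation: [2.007, 1.802, -0.453]
force: [0.5, 0.0, -0.2]
gripper_width: 91.3
gripper_force: 0.0
```

```bash
python3 st.py
python3 - <<'E'
from h import *
p,d=snapshot("scene"); cv2.imwrite("pics/s5.png",cv2.resize(p[155:255,225:345,::-1],None,fx=6,fy=6,interpolation=cv2.INTER_CUBIC))
plan(np.array([463.5,-195,256]),downR,14)
E
```

```text
91.27048274326205 0.0 F tool [0.17 0.46 0.16] T [ 0.11  0.25 -0.  ] th -0.161 q [ 0.25  0.42  1.53 -0.53  1.34  0.53]
dp [ -68.  -215.9   12.7] w tot [ 0.042  0.523 -0.157]
-14.3 -3.4 6.8 0.0030 0.0374 -0.0112;-14.5 -3.6 6.3 0.0030 0.0374 -0.0112;-14.7 -3.7 5.7 0.0030 0.0374 -0.0112;-14.8 -3.9 5.2 0.0030 0.0374 -0.0112;-15.0 -4.0 4.6 0.0030 0.0374 -0.0112;-15.1 -4.2 4.1 0.0030 0.0374 -0.0112;-15.2 -4.3 3.5 0.0030 0.0374 -0.0112;-15.3 -4.5 3.0 0.0030 0.0374 -0.0112;-15.3 -4.7 2.4 0.0030 0.0374 -0.0112;-15.3 -4.8 1.9 0.0030 0.0374 -0.0112;-15.3 -5.0 1.3 0.0030 0.0374 -0.0112;-15.3 -5.2 0.8 0.0030 0.0374 -0.0112;-15.3 -5.3 0.2 0.0030 0.0374 -0.0112;-15.2 -5.5 -0.4 0.0030 0.0374 -0.0112
```

View pics/s5.png

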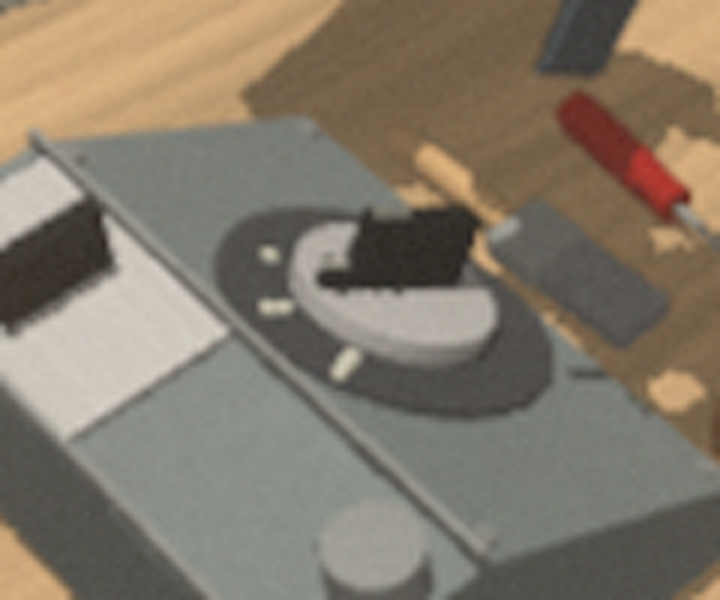

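The nose tip is near (320,280), the two-dot mark at (275,307) and the bar left as it was. I'll verify numerically in this view and the top view.

Run:
```python
from h import *
c0=ctr+2*left+3*up-7.56*left-9.93*up
c=camera_params("scene")
for th in(-.35,-.25,-.165,-.08):
    o=[]
    for r,h in((56,18),(56,26),(32,58),(-32,58)):
        X=c0+h*n+r*(np.cos(th)*up+np.sin(th)*left);Y=c['R']@X+c['t'];o+=[(np.array([c['fx']*Y[0]/Y[2]+c['cx'],c['fy']*Y[1]/Y[2]+c['cy']])+.42-[225,155])*6]
    print(th,np.round(o,0).tolist())
p,d=snapshot("top")
g=p.max(2).astype(int);c0=ctr+2*left+3*up
yy,xx=np.mgrid[:400,:640]
m=(g<70)&(xx>312)&(xx<370)&(yy>186)&(yy<250)
# dark pixels inside disc (radius<48 at h=45)
v,u=np.nonzero(m);P=np.array([hit("top",q,c0+40*n,n)-c0 for q in zip(u,v)]);A=np.c_[P@left,P@up];A=A[np.hypot(*A.T)<36]
A0=A.mean(0);w=np.linalg.svd(A-A0)[2][0];w*=np.sign(w[1]);print(len(A),A0,"bar angle",np.arctan2(*w))
```

```text
-0.35 [[296.0, 263.0], [302.0, 249.0], [368.0, 198.0], [483.0, 211.0]]
-0.25 [[301.0, 270.0], [306.0, 256.0], [371.0, 202.0], [480.0, 207.0]]
-0.165 [[305.0, 275.0], [311.0, 261.0], [373.0, 205.0], [477.0, 204.0]]
-0.08 [[310.0, 281.0], [316.0, 267.0], [376.0, 208.0], [474.0, 201.0]]
89 [-0.29023077 -1.28842361] bar angle -0.18880272756595978
```

Dial confirmed on the two-dot mark. Now the cover.

Call:
drive_tool --deltas "-14 -3 7 0.003 0.037 -0.011;-14 -4 6 0.003 0.037 -0.011;-15 -4 6 0.003 0.037 -0.011;-15 -4 5 0.003 0.037 -0.011;-15 -4 5 0.003 0.037 -0.011;-15 -4 4 0.003 0.037 -0.011;-15 -4 4 0.003 0.037 -0.011;-15 -4 3 0.003 0.037 -0.011;-15 -5 2 0.003 0.037 -0.011;-15 -5 2 0.003 0.037 -0.011;-15 -5 1 0.003 0.037 -0.011;-15 -5 1 0.003 0.037 -0.011;-15 -5 0 0.003 0.037 -0.011;-15 -5 0 0.003 0.037 -0.011;0 0 0 0 0 0;0 0 0 0 0 0" --jaw 0.7

```text
clock: 19.77
eef_pos: [463.9, -192.2, 255.0]
orientation: [2.164, 2.273, -0.006]
force: [0.1, -0.0, -0.4]
gripper_width: 64.1
gripper_force: 0.0
```

Run:
```python
from h import *
plan(np.array([463.5,-195,159]),downR,8)
```

```text
dp [ -0.4  -2.8 -96. ] w tot [-0.001  0.005 -0.004]
-0.3 -0.1 12.0 -0.0001 0.0007 -0.0005;-0.3 -0.1 12.0 -0.0001 0.0007 -0.0005;-0.3 -0.1 12.0 -0.0001 0.0007 -0.0005;-0.3 -0.1 12.0 -0.0001 0.0007 -0.0005;-0.3 -0.1 12.0 -0.0001 0.0007 -0.0005;-0.3 -0.1 12.0 -0.0001 0.0007 -0.0005;-0.3 -0.1 12.0 -0.0001 0.0007 -0.0005;-0.3 -0.1 12.0 -0.0001 0.0007 -0.0005
```

Call:
drive_tool --deltas "0 0 12 0 0.005 -0.004;0 0 12 0 0 0;-1 0 12 0 0 0;0 0 12 0 0 0;-1 0 12 0 0 0;0 0 12 0 0 0;0 0 12 0 0 0;0 0 12 0 0 0;0 0 0 0 0 0"

```text
clock: 20.9
eef_pos: [463.9, -194.3, 158.6]
orientation: [-2.16, -2.279, 0.001]
force: [0.5, 0.8, -0.4]
gripper_width: 63.7
gripper_force: 0.0
```

Call:
drive_tool --deltas "0 0 0 0 0 0;0 0 0 0 0 0;0 0 0 0 0 0;0 0 0 0 0 0;0 0 0 0 0 0;0 0 0 0 0 0;0 0 0 0 0 0;0 0 0 0 0 0;0 0 0 0 0 0;0 0 0 0 0 0" --jaw 0 --newtons 15

```text
clock: 22.15
eef_pos: [464.4, -194.6, 159.5]
orientation: [2.161, 2.28, -0.0]
force: [-1.8, 0.2, 3.6]
gripper_width: 13.9
gripper_force: 15.0
```

Call:
drive_tool --deltas "0 4 0 0 0 0;0 8 0 0 0 0;0 10 0 0 0 0;0 10 0 0 0 0;0 0 0 0 0 0"

```text
clock: 22.78
eef_pos: [497.7, -192.7, 159.5]
orientation: [2.16, 2.28, 0.001]
force: [2.0, 2.1, 5.2]
gripper_width: 13.8
gripper_force: 15.0
```

Call:
drive_tool --deltas "0 10 0 0 0 0;0 12 0 0 0 0;0 12 0 0 0 0;0 12 0 0 0 0;0 12 0 0 0 0;0 12 0 0 0 0;0 8 0 0 0 0;0 5 0 0 0 0;0 2 0 0 0 0;0 2 0 0 0 0;0 0 0 0 0 0;0 0 0 0 0 0;0 0 0 0 0 0"

```text
clock: 24.4
eef_pos: [583.0, -187.9, 159.5]
orientation: [-2.161, -2.28, 0.0]
force: [-5.5, 1.2, 7.4]
gripper_width: 13.7
gripper_force: 15.0
```

Call:
drive_tool --deltas "0 1 0 0 0 0;0 0 0 0 0 0;0 0 0 0 0 0"

```text
clock: 24.78
eef_pos: [583.0, -187.9, 159.4]
orientation: [-2.16, -2.279, 0.002]
force: [-11.4, 0.6, 12.2]
gripper_width: 13.9
gripper_force: 15.0
```

Call:
drive_tool --deltas "0 0 0 0 0 0;0 0 0 0 0 0;0 0 0 0 0 0;0 0 0 0 0 0;0 0 0 0 0 0;0 0 0 0 0 0" --jaw 0.4

```text
clock: 25.52
eef_pos: [584.2, -188.1, 159.5]
orientation: [2.161, 2.28, 0.0]
force: [-0.1, 0.2, 0.2]
gripper_width: 36.6
gripper_force: 0.0
```

Call:
drive_tool --deltas "0 0 -5 0 0 0;0 0 -12 0 0 0;0 0 -20 0 0 0;0 0 -20 0 0 0;0 0 -20 0 0 0;0 0 -20 0 0 0;0 -20 -20 0 0 0;0 -40 -10 0 0 0;0 -40 0 0 0 0;0 -40 0 0 0 0;0 -30 0 0 0 0;0 0 0 0 0 0;0 0 0 0 0 0"

```text
clock: 27.15
eef_pos: [415.1, -197.4, 287.2]
orientation: [2.16, 2.279, 0.001]
force: [0.1, -0.1, 0.2]
gripper_width: 36.3
gripper_force: 0.0
```

```bash
python3 st.py
python3 - <<'E'
from h import *
p,d=snapshot("scene"); cv2.imwrite("pics/s6.png",cv2.resize(p[130:330,150:390,::-1],None,fx=3,fy=3,interpolation=cv2.INTER_CUBIC))
E
```

```text
36.31903305623396 0.0 F tool [-0.06  0.11 -0.17] T [ 0.04 -0.05 -0.03] th -0.0 q [-0.57  0.18  1.62  0.    1.34 -0.63]
```

View pics/s6.png

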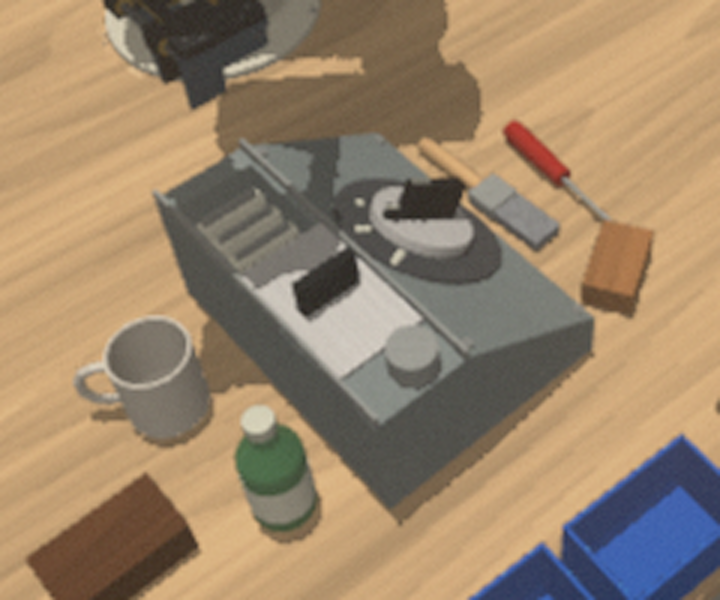

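The cover is open against its stop (bar at (327,281)), with the blades showing at (245,225). The dial is still on the two-dot mark, the bystanders are in place and the gripper is clear.

```bash
python3 -c "
from rig import *
print(hand_in())"
```

```text
the job is handed in; nothing more can be done
None
```

I set the dial to three, one and then two dots, left it on two, slid the cover open to its stop and let go without disturbing the other things. The job is handed in at about 27 s, but the hand-in returned no verdict.

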